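# Dry-fit the carved pediment on a cabinet cornice

## Task

Dry-fit the carved pediment on the cornice: stand the crest (the carved board with a shell in the middle and a scroll at each end) on edge in the groove at the back of the cornice, keeping it upright as you carry it; set the moulded plinth on its pencilled outline in front of the crest, the tall urn finial in the middle of the plinth's top, and one ball finial in the middle of each corner pad, left and right of the urn. Everything ends upright, centred and square to the cornice, the crest fully down in its groove. Leave the gouge, the wax tin and the plain tablet where they are.

Things in the scene. Friction and masses are not known exactly. Their poses are not given: they have to be found in the camera images.
- crest_mid (a point): Centre (half-way up) of the carved crest: light wood board 12 mm thick (x), 140 long (y), 84 tall (z), alike on both faces, 0.09 kg. Top middle: flat-faced round shell, radius 32, its centre 10 mm above this point: grip there across the thickness. End scrolls reach 14 mm above this point. Lowest 3 mm thinned to 9 mm. Starts on edge in one slot of the rack.
- plinth_mid (a point): Centre (half-way up) of the loose moulded plinth, a limewood block 46 mm (x) by 60 mm (y) by 34 mm tall with a moulding round its foot and its top (waist 2.5 mm smaller all round), 0.06 kg; flat top. Stands on the mat.
- urn_mid (a point): Centre (half-way up) of the urn finial, turned limewood, 88 mm tall, round; foot 34 mm across, thin stem, widest part a straight band 38 mm across from 10 mm below to 6 mm above this point, pointed tip. 0.05 kg. Stands on the mat.
- ball_a_mid (a point): Centre (half-way up) of one ball finial, turned limewood, 52 mm tall, round; foot 30 mm across, ball 35 mm across (widest from level with this point to 8 mm above it), small button on top. 0.035 kg. Stands on the mat.
- ball_b_mid (a point): Centre (half-way up) of the other ball finial, exactly like the first; either may go on either pad.
- cornice: Fixed brown wood cornice 150 mm (x) by 270 (y). Origin: underside middle; front -x, left +y. Top at z 50 mm. Groove for crest along y at x +45: 14 wide, floor z 40, between round-topped fillets 8 thick, 150 long, top z 62. Pencilled plinth outline 50 (x) by 64 (y) centred x -26, y 0. Two 46 mm square pads for ball finials, tops z 64, centred x -42, y +105 and -105.
- rack: Fixed plywood rack 110 mm (x) by 170 (y), origin: underside middle. Slots along y at x -22 and +22, 16 wide, floor z 12, strips beside them 8 thick, top z 34; one holds the crest, one the tablet. It is on the rear of a 3 mm grey mat; plinth, finials and tin stand on the mat on its -x side in two rows along y, about 76 mm between rows, 100 mm between neighbours.
- tablet_mid (a point): Bystander: centre of the plain rectangular tablet, 12 mm (x) by 120 mm (y) by 58 mm tall, standing in the other slot of the rack. Leave it.
- tin_mid (a point): Bystander: centre of a low round wax tin, brass sides and pale metal lid, 54 mm across, 26 mm tall, standing among the parts on the mat. Leave it.
- gouge_mid (a point): Bystander: middle of a palm gouge lying on the bench between mat and cornice, about 140 mm long along x, handle 27 mm thick. Leave it.
There are look-alikes about, which are no part of the job. What is shaped like the part that bears ball_b_mid but blue is not meant.

How it is judged:
At the end, for the whole second after the job is handed in: Crest fully down in the groove, within 11 deg of upright, 7 deg and 12 mm along it; plinth flat on its outline within 12 mm, square within 11 deg; urn upright on the plinth within 12 mm; one ball finial upright on each pad within 12 mm each way; all released, at rest (x of crest_mid in the frame of cornice between 0.038 and 0.052 m and y of crest_mid in the frame of cornice between -0.012 and 0.012 m and z of crest_mid in the frame of cornice between 0.077 and 0.086 m and angle between crest_mid's own z axis and vertical below 0.2 rad and angle between the y axis of crest_mid and the y axis of cornice, either way round below 0.12 rad and x of plinth_mid in the frame of cornice between -0.038 and -0.014 m and y of plinth_mid in the frame of cornice between -0.012 and 0.012 m and z of plinth_mid in the frame of cornice between 0.064 and 0.07 m and angle between each of plinth_mid, urn_mid, ball_a_mid, ball_b_mid's own z axis and vertical below 0.1 rad and angle between the y axis of plinth_mid and the y axis of cornice, either way round below 0.2 rad and horizontal distance between urn_mid and plinth_mid below 0.012 m and z of urn_mid in the frame of cornice between 0.124 and 0.132 m and z of ball_a_mid in the frame of cornice between 0.086 and 0.094 m and z of ball_b_mid in the frame of cornice between 0.086 and 0.094 m and x of ball_a_mid in the frame of cornice between -0.054 and -0.03 m and x of ball_b_mid in the frame of cornice between -0.054 and -0.03 m and ((y of ball_a_mid in the frame of cornice between 0.093 and 0.117 m and y of ball_b_mid in the frame of cornice between -0.117 and -0.093 m) or (y of ball_b_mid in the frame of cornice between 0.093 and 0.117 m and y of ball_a_mid in the frame of cornice between -0.117 and -0.093 m)) and linear speed of each of crest, plinth, urn, ball_a, ball_b below 0.02 m/s); the robot touches nothing.
It fails at once if the crest is tipped more than 40 degrees from upright (angle between crest_mid's own z axis and vertical above 0.7 rad).
It fails at once if the plain tablet is moved more than 30 mm (distance of tablet_mid from where it was at the start of the episode above 0.03 m).
It fails at once if the wax tin is moved more than 30 mm (distance of tin_mid from where it was at the start of the episode above 0.03 m).
It fails at once if the gouge is moved more than 30 mm (distance of gouge_mid from where it was at the start of the episode above 0.03 m).
It also fails if it takes over 141 s, if anything falls off the work surface, if the arm or the gripper's body presses on something with over 40 N, if the wrist force passes 120 N, or if a joint passes its speed limit or range.

## Robot

A 7-joint arm with a two-finger parallel gripper is mounted at the origin on the work surface. World frame = base frame: x ahead of the robot, y to its left, z up, the work surface at z = 0. Lengths are in m, angles in rad, forces in N, time in s.
With the tool pointing down it reaches from about 0.4 to 0.875 m from the base axis. Payload 4.4 kg.
Tool frame: the origin (TCP) lies at the very end of the fingers, on their centre line; the grasp point (between the pads) lies 19 mm behind it; z points along the fingers, y is the line along which they close (so a half turn about z gives the same grasp; the last joint's range is limited). The gripper opens to 85 mm and grips with 20 to 120 N. Pads are 22 mm wide; open, the fingers measure 114 mm over their backs; the gripper's body (76 mm by 85 mm) begins 54 mm behind the grasp point. The pads swing forward as they close: fully open they stand 13 mm farther back than shut.
Start: joints at [-1.246, 0.628, 0.038, 1.517, -0.027, 0.996, -0.02], TCP at [0.248, 0.601, 0.231] pointing down, gripper open.
Joint ranges: [-3.06, 3.06], [-0.37, 2.12], [-1.25, 1.32], [0.18, 2.47], [-1.1, 4.24], [0.23, 1.98], [-2.94, 2.94]. Speed limits (rad/s): [2.57, 2.57, 3.14, 3.14, 3.14, 3.14, 3.14].

## Interface

Orientations are given as a rotation vector (axis times angle).
In Python, from cell import monitor, optics, robot gives the robot as it stands.
- The arm moves only by the shell command python3 -m inch 'ROWS' [OPENING]. ROWS is JSON, a list of rows, each a list of 4 numbers: the shift along the world's x, y, z each as a share of 0.3 m, from -1 to 1, then the turn about the world's z as a share of 45 degrees, from -1 to 1. A call has exactly 5 rows; each row is the pose to reach, as a shift and turn from the pose commanded when the call began; what a row does not reach only later rows make up. A row lasts 1/8 s, in which the tool goes at most 62.5 mm and 10.7 degrees, less where a joint would pass 70% of its speed; a pose out of reach is approached as far as the arm can. A call with a number of a shift or a turn outside -1 to 1 is refused whole. A call with a gripper value outside its range is refused whole. OPENING is the closure, from 0 (fully open) to 1 (shut), set as the call begins (- or left out, the last holds). The fingers move at their own pace and stop on an object; the grip force is fixed at half the most. Time passes only in rows, so rows that repeat a pose let the fingers close, or fill a call up. It gives the time, the measured TCP pose, the force, the opening and the grip force at its end, in the units of the state.
- monitor.get_state(): the state, without advancing time (a new reading comes with each control period).
- optics.grab_frame(name): name is "scene" or "top" or "wrist"; returns the picture (384x512x3 uint8, red, green, blue); there is no depth.
- optics.camera_model(name): a dict with "K" (3x3 intrinsics, pixels), "R" (3x3) and "t" (3): a world point X has camera coordinates R X + t; the wrist camera has in their place "tool_from_camera" (4x4, takes a point from camera to tool coordinates, whose origin is the TCP and whose axes are the flange's). Camera axes: x right, y down, z forward; pixel columns grow to the right and rows downward; lengths in m; the calibration is good to about 2 mm. A picture is of the moment at which its call begins: read the wrist's pose just before it. camera_model takes no time and is no camera call.
- robot.job_done(): hands the job in; it is judged then, once.
Trained networks look in the newest picture that a camera, given by its name, has taken for a name from the list of things; names that differ only in an ending like _2 or _b are one class to them, and where a whole thing is asked for, a point or a joint stands for the part that bears it (a point fixed in the world has none). Each returns a list of dicts, best first, with "conf" (0 to 1); they miss things now and then, are a little off and sometimes report something else, mostly with a low value. They report only what shows in the picture. A call takes as long as a camera call. They do not tell look-alikes from the thing itself.
- optics.masks_of(target, camera): "pixels" (384x512 bool, what is visible of it) and "bbox" ([left, top, right, bottom] in pixels, round what is visible of it).
The state is a dict: "t": time; "joints": joint angles; "joint_velocities": joint speeds; "joint_torque": joint torques, N m; "eef_pos": TCP position; "orientation": TCP orientation; "force": force on the tool from outside, world axes, zero at the start; "torque": the same for the moment, N m; "gripper_width": opening from 0.0 (shut) to 1.0 (fully open); "grasp_force": force on a finger pad.
Only numpy, scipy, OpenCV 4.12 (cv2) and the standard library are available. Lean on these libraries where they do the work, as an engineer would, in place of code of your own. Each camera call takes 0.05 s, during which the arm holds its last target. There are 200 camera calls.

## Working session

There is one attempt and no reset: what is moved stays moved. The work goes in short steps, Python scripts to look and compute and a shell command to move; the robot and the scene stay as the last step left them, time stands still between calls to the robot, and variables do not carry over. Pictures are saved under pics/ and viewed, at most 14 in all, crops included, and the job is handed in when it is done.

```bash
ls; mkdir -p pics; python3 - <<'E'
from cell import monitor, optics, robot
import cv2,numpy as np
s=monitor.get_state();print(s)
for n in("scene","top"):
    im=optics.grab_frame(n);cv2.imwrite(f"pics/{n}0.png",cv2.cvtColor(im,cv2.COLOR_RGB2BGR))
    m=optics.camera_model(n);print(n,np.round(m["K"],1).tolist(),np.round(m["R"],4).tolist(),np.round(m["t"],4).tolist())
print(optics.camera_model("wrist"))
E
```

```text
pics
{'t': 0.0, 'joints': array([-1.24578585,  0.62938155,  0.03844453,  1.51837375, -0.02697302,
        0.99627753, -0.02001033]), 'joint_velocities': array([-0.00038415, -0.00132264, -0.00188634,  0.00060272, -0.0019345 ,
        0.00059099, -0.0004242 ]), 'joint_torque': array([-4.24277723e-04, -5.63388956e+01,  1.22595035e+00, -1.93443453e+01,
        1.09368085e-02,  1.03181438e-02, -7.01233461e-06]), 'eef_pos': array([0.24735383, 0.60041999, 0.23036434]), 'orientation': array([-6.09918247e-01, -3.08148799e+00,  2.97604309e-03]), 'force': array([-0.07228282,  0.44302739, -0.40212294]), 'torque': array([ 0.02700851, -0.02159843,  0.02131021]), 'grasp_force': 0.0, 'gripper_width': 0.9999064824364087}
scene [[381.0, 0.0, 248.4], [0.0, 381.0, 189.5], [0.0, 0.0, 1.0]] [[-0.6652, 0.7467, 0.001], [0.5612, 0.5008, -0.659], [-0.4926, -0.4378, -0.7521]] [0.329, -0.2308, 1.1762]
top [[390.5, 0.0, 253.5], [0.0, 390.5, 189.0], [0.0, 0.0, 1.0]] [[0.0104, -0.9998, 0.0159], [-0.9969, -0.0116, -0.0778], [0.0779, -0.015, -0.9968]] [-0.0004, 0.5206, 1.0378]
{'K': array([[295.15543987,   0.        , 255.72877732],
       [  0.        , 295.15543987, 189.23965642],
       [  0.        ,   0.        ,   1.        ]]), 'tool_from_camera': array([[-8.21809044e-04, -9.54046507e-01, -2.99657448e-01,
         7.61252010e-02],
       [ 9.99999658e-01, -7.54680339e-04, -3.39750011e-04,
         4.52732381e-04],
       [ 9.79917268e-05, -2.99657625e-01,  9.54046801e-01,
        -1.42753162e-01],
       [ 0.00000000e+00,  0.00000000e+00,  0.00000000e+00,
         1.00000000e+00]])}
```

View pics/top0.png

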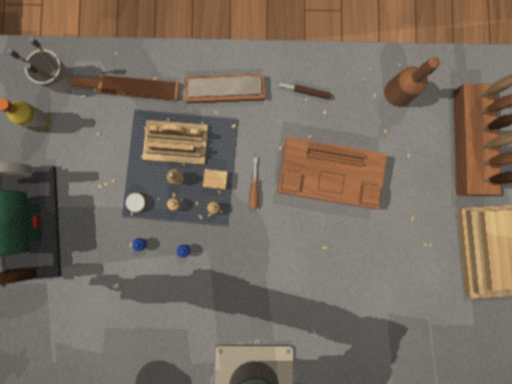

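View pics/scene0.png

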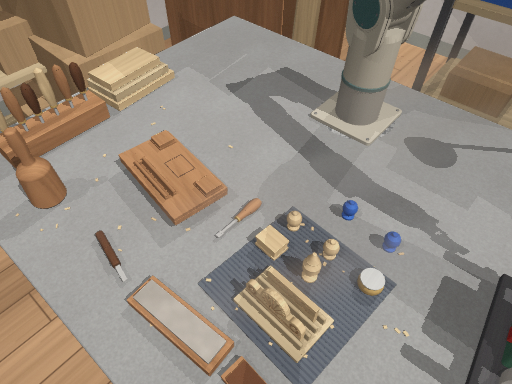

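Top view: cornice at (333,172), crest and tablet in the rack at (175,143), plinth (215,179), urn (176,177), tin (135,203). Ball candidates are natural wood at (173,204) and (213,208), and blue at (139,244) and (183,251). I choose the two natural wooden ones; the blue pair are the look-alikes.

```bash
cat > h.py <<'E'
from cell import monitor, optics, robot
import cv2,numpy as np
from scipy.optimize import minimize
from scipy.spatial.transform import Rotation as Ro
def cam(n,s=None):
    m=optics.camera_model(n);K=np.array(m["K"])
    if n!="wrist": return K,np.array(m["R"]),np.array(m["t"])
    s=s or monitor.get_state();T=np.eye(4);T[:3,:3]=Ro.from_rotvec(s["orientation"]).as_matrix();T[:3,3]=s["eef_pos"]
    C=np.linalg.inv(T@np.array(m["tool_from_camera"]));return K,C[:3,:3],C[:3,3]
def proj(c,P):
    K,R,t=c;q=(np.atleast_2d(P)@R.T+t)@K.T;return q[:,:2]/q[:,2:]
def back(c,uv,z):
    K,R,t=c;d=R.T@np.linalg.solve(K,[uv[0],uv[1],1.]);o=-R.T@t;return (o+d*(z-o[2])/d[2])[:2]
def box(a,b,z0,z1): return np.array([[x,y,z] for x in(-a/2,a/2) for y in(-b/2,b/2) for z in(z0,z1)])
def rings(L): return np.array([[r*np.cos(a),r*np.sin(a),z] for r,z in L for a in np.linspace(0,6.283,24)])
def place(P,p):
    c,s=np.cos(p[2]),np.sin(p[2]);return np.c_[P[:,0]*c-P[:,1]*s+p[0],P[:,0]*s+P[:,1]*c+p[1],P[:,2]]
def fit(P,views,p0,yaw=True):
    """views: list of (cam,mask). P: model points, convex hull. returns pose, IoU"""
    S=4
    big=[(c,cv2.resize(m.astype(np.uint8),None,fx=S,fy=S,interpolation=0)) for c,m in views]
    def cost(v):
        p=[v[0]/100,v[1]/100,v[2]/5 if yaw else 0];tot=0
        for c,m in big:
            h=cv2.convexHull(np.round((proj(c,place(P,p))+.5)*S).astype(np.int32));a=np.zeros_like(m);cv2.fillConvexPoly(a,h,1)
            tot-=(a&m).sum()/max(1,(a|m).sum())
        return tot/len(big)
    x0=np.array([p0[0]*100,p0[1]*100,p0[2]*5]);n=3 if yaw else 2
    f=lambda v:cost(v if yaw else [v[0],v[1],0])
    for st in(2.,.5):
        r=minimize(f,x0[:n],method="Nelder-Mead",options=dict(initial_simplex=np.vstack([x0[:n]]+[x0[:n]+st*e for e in np.eye(n)]),xatol=.005,fatol=1e-5));x0[:n]=r.x
    return np.array([x0[0]/100,x0[1]/100,x0[2]/5 if yaw else 0]),-r.fun
M=.003
MODEL=dict(cornice=np.vstack([box(.15,.27,0,.05)]),rack=box(.11,.17,M,.034+M),
 plinth_mid=box(.046,.06,M,M+.034),urn_mid=rings([(.017,M),(.019,M+.034),(.019,M+.05),(.002,M+.088)]),
 ball_a_mid=rings([(.015,M),(.0175,M+.026),(.0175,M+.034),(.005,M+.052)]),tin_mid=rings([(.027,M),(.027,M+.026)]))
def save(n,im,crop=None,f=1):
    if crop: im=im[crop[1]:crop[3],crop[0]:crop[2]]
    cv2.imwrite(n,cv2.resize(cv2.cvtColor(im,cv2.COLOR_RGB2BGR),None,fx=f,fy=f,interpolation=cv2.INTER_CUBIC))
E
python3 - <<'E'
from h import *
im=optics.grab_frame("top");im2=optics.grab_frame("scene")
a=cv2.resize(im[100:265,110:270],(512,528),interpolation=2);b=cv2.resize(im2[195:365,200:410],(652,528),interpolation=2)
save("pics/c.png",np.hstack([a[:, :],b])[:, :],f=.68)
ct,cs=cam("top"),cam("scene")
for n in["cornice","rack","plinth_mid","urn_mid","ball_a_mid","tin_mid","crest_mid","tablet_mid","gouge_mid"]:
    for c in("top","scene"):
        print(n,c,[(round(d["conf"],2),list(np.round(d["bbox"]))) for d in optics.masks_of(n,c)][:5])
E
```

```text
cornice top [(0.96, [np.float64(279.0), np.float64(137.0), np.float64(388.0), np.float64(208.0)])]
cornice scene [(0.86, [np.float64(118.0), np.float64(134.0), np.float64(225.0), np.float64(227.0)]), (0.73, [np.float64(286.0), np.float64(210.0), np.float64(299.0), np.float64(235.0)]), (0.22, [np.float64(236.0), np.float64(268.0), np.float64(334.0), np.float64(362.0)])]
rack top [(0.64, [np.float64(145.0), np.float64(120.0), np.float64(208.0), np.float64(166.0)])]
rack scene [(0.83, [np.float64(236.0), np.float64(268.0), np.float64(332.0), np.float64(359.0)])]
plinth_mid top [(0.55, [np.float64(203.0), np.float64(171.0), np.float64(227.0), np.float64(192.0)])]
plinth_mid scene [(0.74, [np.float64(256.0), np.float64(226.0), np.float64(291.0), np.float64(256.0)])]
urn_mid top [(0.46, [np.float64(164.0), np.float64(171.0), np.float64(184.0), np.float64(185.0)])]
urn_mid scene []
ball_a_mid top [(0.61, [np.float64(211.0), np.float64(200.0), np.float64(220.0), np.float64(215.0)]), (0.61, [np.float64(278.0), np.float64(136.0), np.float64(388.0), np.float64(207.0)])]
ball_a_mid scene [(0.79,
[... 189 characters left out ...]
ne [(0.88, [np.float64(357.0), np.float64(265.0), np.float64(388.0), np.float64(295.0)])]
crest_mid top [(0.7, [np.float64(149.0), np.float64(125.0), np.float64(203.0), np.float64(137.0)])]
crest_mid scene [(0.87, [np.float64(247.0), np.float64(280.0), np.float64(304.0), np.float64(342.0)])]
tablet_mid top [(0.9, [np.float64(148.0), np.float64(144.0), np.float64(198.0), np.float64(153.0)])]
tablet_mid scene [(0.9, [np.float64(270.0), np.float64(268.0), np.float64(322.0), np.float64(316.0)])]
gouge_mid top [(0.81, [np.float64(249.0), np.float64(156.0), np.float64(260.0), np.float64(207.0)])]
gouge_mid scene [(0.56, [np.float64(216.0), np.float64(198.0), np.float64(263.0), np.float64(236.0)])]
```

View pics/c.png

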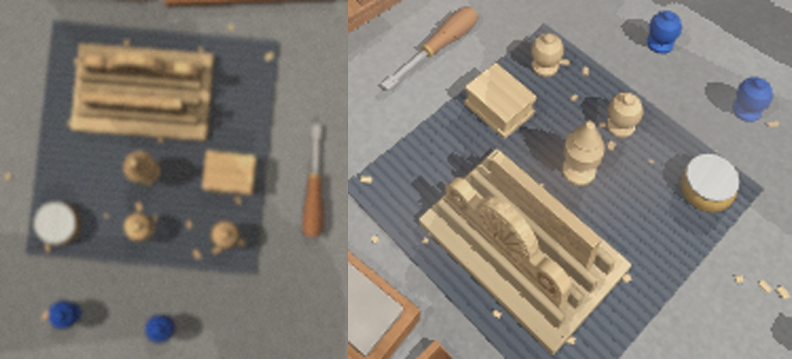

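The crop confirms the two natural ball finials on the mat. The crest with its shell is in the rear slot, and the tablet is in the front slot.

```bash
python3 - <<'E'
from h import *
optics.grab_frame("top");optics.grab_frame("scene")
ct,cs=cam("top"),cam("scene")
def mk(n,i=0):
    return [(c,optics.masks_of(n,w)) for c,w in((ct,"top"),(cs,"scene"))]
for n in["cornice","rack","plinth_mid","tin_mid"]:
    v=[(c,d[0]["pixels"]) for c,d in mk(n) if d]
    P=MODEL[n];uv=np.argwhere(v[0][1]).mean(0)[::-1];p0=list(back(ct,uv,.025))+[-.08]
    for vv in (v,v[:1],v[1:]):
        p,i=fit(P,vv,p0,n!="tin_mid");print(n,np.round(p,4),round(i,3))
v=mk("crest_mid")
for c,d in v:
    m=d[0]["pixels"].astype(np.uint8);print("crest",cv2.minAreaRect(np.argwhere(m)[:,::-1].astype(np.float32)))
c=mk("crest_mid");P=box(.012,.14,.037,.069); 
v=mk("tablet_mid");P=box(.012,.12,.037,.015+.058);print("tab",fit(P,[(c,d[0]["pixels"]) for c,d in v],[.62,.21,-.08]))
print("urn",back(ct,(176,177),.07),"balls",back(ct,(173,204),.035),back(ct,(213.5,208),.035),"tin",back(ct,(135.5,203),.029),"shell",back(ct,(176,126),.10),"gouge",back(ct,(255,182),.015))
E
```

```text
cornice [ 0.5653 -0.2042 -0.1507] 0.904
cornice [ 0.568  -0.203  -0.1614] 0.98
cornice [ 0.5517 -0.2175 -0.1459] 0.904
rack [ 0.6472  0.2223 -0.0771] 0.528
rack [ 0.6475  0.2201 -0.0638] 0.595
rack [ 0.6472  0.2247 -0.0531] 0.465
plinth_mid [ 0.5458  0.1112 -0.0359] 0.868
plinth_mid [ 0.5472  0.1108 -0.0819] 0.904
plinth_mid [ 0.543   0.1121 -0.0819] 0.893
tin_mid [0.4819 0.323  0.    ] 0.843
tin_mid [0.4838 0.321  0.    ] 0.874
tin_mid [0.4776 0.3229 0.    ] 0.859
crest ((175.0076904296875, 129.36154174804688), (56.41300964355469, 11.149474143981934), 3.1798300743103027)
crest ((278.1667785644531, 306.6708068847656), (79.17121887207031, 20.888477325439453), 43.567901611328125)
tab (array([ 0.62678025,  0.22518125, -0.06642838]), np.float64(0.8873913040795542))
urn [0.54533578 0.20642402] balls [0.47691414 0.21895145] [0.46747316 0.11139328] tin [0.47870213 0.31985018] shell [0.67176376 0.20424518] gouge [0.54010994 0.00143054]
```

```bash
python3 -m inch '[[0.13,-0.13,0.04,-0.16],[0.26,-0.26,0.08,-0.32],[0.4,-0.4,0.12,-0.48],[0.54,-0.54,0.16,-0.64],[0.67,-0.67,0.2,-0.8]]' && python3 -m inch '[[0.13,-0.13,0,-0.16],[0.26,-0.26,0,-0.32],[0.4,-0.4,0,-0.48],[0.54,-0.54,0,-0.64],[0.67,-0.67,0,-0.8]]' && python3 -m inch '[[0,0,0,0],[0,0,0,0],[0,0,0,0],[0,0,0,0],[0,0,0,0]]' && python3 - <<'E'
from h import *
s=monitor.get_state();im=optics.grab_frame("wrist");c=cam("wrist",s);save("pics/w1.png",im)
d=optics.masks_of("crest_mid","wrist")
for x in d[:2]:print(x["conf"],np.round(x["bbox"]))
m=d[0]["pixels"].astype(np.uint8);np.save("m.npy",m)
r=cv2.minAreaRect(np.argwhere(m)[:,::-1].astype(np.float32));print(r,[np.round(back(c,q,.096),4).tolist() for q in cv2.boxPoints(r)])
E
```

```text
t: 2.52
eef_pos: [0.4501, 0.3983, 0.292]
orientation: [1.539, 2.739, 0.001]
force: [0.8, -0.0, 0.6]
gripper_width: 0.999
grasp_force: 0.0
t: 3.15
eef_pos: [0.6509, 0.1974, 0.2915]
orientation: [2.309, 2.13, 0.001]
force: [0.1, 1.3, 0.2]
gripper_width: 0.999
grasp_force: 0.0
t: 3.78
eef_pos: [0.6492, 0.1999, 0.2915]
orientation: [-2.303, -2.136, -0.001]
force: [0.2, 0.8, -0.5]
gripper_width: 0.998
grasp_force: 0.0
0.83 [267.  86. 280. 194.]
((270.5, 140.5), (109.0, 13.0), 90.0) [[0.6654, 0.2867], [0.6794, 0.2856], [0.6726, 0.1614], [0.6569, 0.1626]]
```

View pics/w1.png

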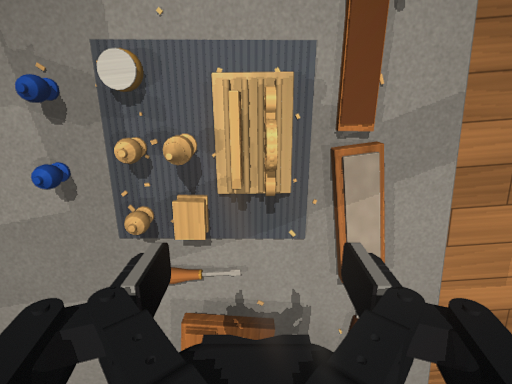

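The wrist view shows the crest along column 271, rows 86–194, with its shell at row 143. The tablet is at column 236, urn (179,150), balls (129,150) and (138,221), plinth (190,218), tin (120,69) and blue look-alikes (35,88) and (48,176).

```bash
python3 - <<'E'
from h import *
s=monitor.get_state();optics.grab_frame("wrist");c=cam("wrist",s);t=np.array(s["eef_pos"])
a,b=back(c,(270.5,86),.068),back(c,(269.5,194),.068);print("crest ends",a,b,(a+b)/2,"yaw",-np.arctan2((a-b)[0],(a-b)[1]),np.hypot(*(a-b)))
print("shell",back(c,(271.5,143),.097))
for n in["plinth_mid","urn_mid","ball_a_mid","rack","tablet_mid"]:
    for d in optics.masks_of(n,"wrist")[:4]:
        m=d["pixels"];uv=np.argwhere(m).mean(0)[::-1];z=.03
        if n in MODEL and n!="rack": p,i=fit(MODEL[n],[(c,m)],list(back(c,uv,z))+[-.07],n=="plinth_mid")
        elif n=="rack": p,i=fit(MODEL[n],[(c,m)],list(back(c,uv,z))+[-.07])
        else: p,i=fit(box(.012,.12,.037,.073),[(c,m)],list(back(c,uv,.07))+[-.07])
        print(n,round(d["conf"],2),np.round(d["bbox"]),np.round(p,4),round(i,3))
R=Ro.from_rotvec(s["orientation"]).as_matrix();print(t,"tool y ang",np.arctan2(R[1,1],R[0,1]))
E
```

```text
crest ends [0.67402604 0.28648862] [0.66448419 0.15351264] [0.66925512 0.22000063] yaw -0.07163340244696063 0.13331788448519874
shell [0.66991431 0.22423342]
plinth_mid 0.7 [172. 194. 208. 239.] [ 0.5445  0.1114 -0.0821] 0.959
urn_mid 0.57 [160. 138. 196. 164.] [0.547 0.217 0.   ] 0.896
ball_a_mid 0.75 [125. 206. 153. 235.] [0.4663 0.1127 0.    ] 0.961
ball_a_mid 0.5 [ 98.  46. 141.  94.] [0.4809 0.3282 0.    ] 0.531
rack 0.63 [211.  64. 295. 195.] [ 0.648   0.2221 -0.0702] 0.654
tablet_mid 0.78 [229.  90. 242. 190.] [ 0.6258  0.2261 -0.0726] 0.912
[0.64937549 0.19941807 0.29146265] tool y ang -0.07598567378673712
```

```bash
python3 -m inch '[[0.035,0.035,0,0.005],[0.069,0.07,-0.1,0.005],[0.069,0.07,-0.25,0.005],[0.069,0.07,-0.4,0.005],[0.069,0.07,-0.5,0.005]]' 0.6 && python3 -m inch '[[0,0,0,0],[0,0,-0.1,0],[0,0,-0.2,0],[0,0,-0.3,0],[0,0,-0.3,0]]' && python3 -m inch '[[0,0,0,0],[0,0,0,0],[0,0,0,0],[0,0,0,0],[0,0,0,0]]' 1 && python3 - <<'E'
from h import *
s=monitor.get_state();save("pics/w2.png",optics.grab_frame("wrist"));
for n in["crest_mid","tablet_mid"]:
    d=optics.masks_of(n,"scene") if 0 else []
E
```

```text
t: 4.8
eef_pos: [0.6692, 0.2198, 0.1388]
orientation: [-2.3, -2.138, 0.004]
force: [0.8, -0.4, 0.7]
gripper_width: 0.404
grasp_force: 0.0
t: 5.42
eef_pos: [0.6696, 0.2199, 0.0507]
orientation: [-2.3, -2.138, 0.003]
force: [0.0, -0.1, 0.3]
gripper_width: 0.4
grasp_force: 0.0
t: 6.05
eef_pos: [0.6712, 0.2204, 0.0536]
orientation: [2.3, 2.139, 0.004]
force: [-1.9, -0.6, 6.3]
gripper_width: 0.13
grasp_force: 59.6
```

View pics/w2.png

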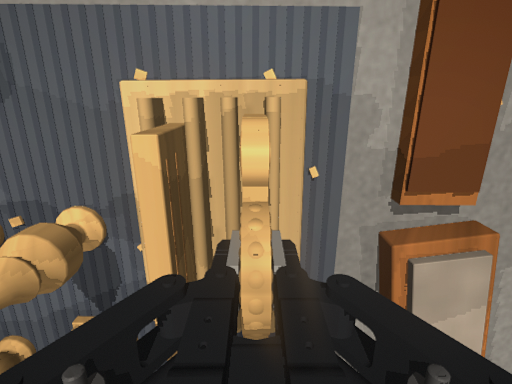

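```bash
python3 -m inch '[[0,0,0.08,0],[0,0,0.22,0],[0,0,0.38,0],[0,0,0.54,0],[0,0,0.68,0]]' && python3 -m inch '[[-0.01,-0.08,0.02,-0.02],[-0.03,-0.24,0.04,-0.04],[-0.06,-0.42,0.08,-0.06],[-0.08,-0.6,0.1,-0.09],[-0.1,-0.77,0.1,-0.11]]' && python3 -m inch '[[-0.02,-0.18,0,0],[-0.04,-0.36,0,0],[-0.06,-0.54,0,0],[-0.08,-0.7,0,0],[-0.1,-0.8,0,0]]' && python3 -m inch '[[0,0,0,0],[0,0,0,0],[0,0,0,0],[0,0,0,0],[0,0,0,0]]' && python3 - <<'E'
from h import *
s=monitor.get_state();save("pics/w3.png",optics.grab_frame("wrist"),f=1.5)
E
```

```text
t: 6.72
eef_pos: [0.6708, 0.22, 0.2583]
orientation: [2.3, 2.138, 0.004]
force: [-0.5, -0.0, -0.8]
gripper_width: 0.134
grasp_force: 58.8
t: 7.35
eef_pos: [0.6393, -0.0143, 0.2855]
orientation: [2.393, 2.034, -0.0]
force: [1.1, -0.5, -1.0]
gripper_width: 0.136
grasp_force: 58.9
t: 7.98
eef_pos: [0.6079, -0.2554, 0.2847]
orientation: [2.396, 2.032, -0.004]
force: [0.1, -0.2, -0.2]
gripper_width: 0.133
grasp_force: 58.9
t: 8.6
eef_pos: [0.6105, -0.2503, 0.2853]
orientation: [-2.39, -2.039, -0.0]
force: [-0.2, 0.2, -0.1]
gripper_width: 0.137
grasp_force: 58.8
```

View pics/w3.png

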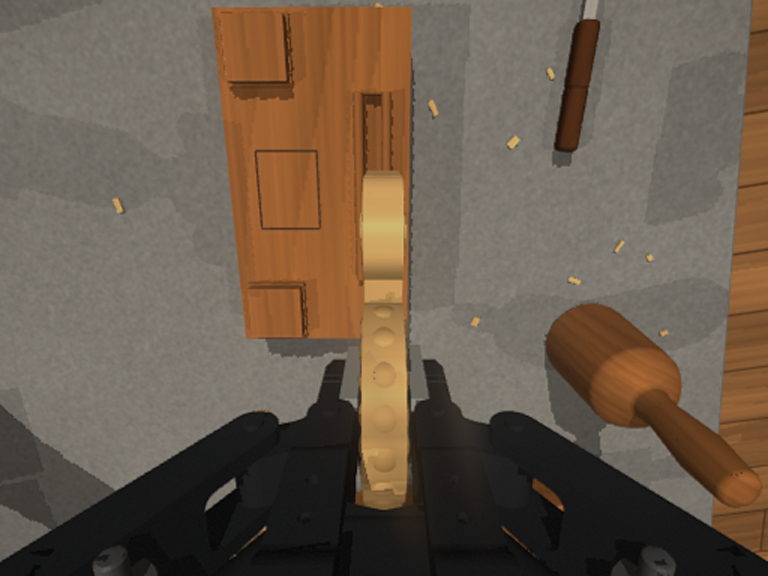

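The outline is at (256–320, 151–228), the left pad at (222–289, 12–82) and the right pad at (248–304, 288–337), all in the 1.5× picture. The groove end is at (372,93), and the crest hangs upright in the fingers.

```bash
cat > corn.py <<'E'
from h import *
from scipy.optimize import least_squares
s=monitor.get_state();c=cam("wrist",s)
L=[[-.001,.032,.05],[-.001,-.032,.05],[-.051,.032,.05],[-.051,-.032,.05],[-.075,.135,.05],[.075,.135,.05],[-.075,-.135,.05],[-.019,.128,.064],[-.019,.082,.064],[-.065,.082,.064],[-.019,-.082,.064],[-.065,-.082,.064],[.03,.075,.058],[.06,.075,.058]]
U=np.array([[318,151],[320,228],[256,151],[263,228],[215,8],[411,8],[246,338],[285,12],[289,82],[230,82],[302,288],[248,289],[354,93],[390,93]])/1.5-.2
L=np.array(L)
f=lambda p:(proj(c,place(L,p))-U).ravel()
r=least_squares(f,[.568,-.203,-.16],loss="soft_l1");print(r.x);print(np.round(r.fun.reshape(-1,2),1).tolist())
R=Ro.from_rotvec(s["orientation"]).as_matrix();yt=np.arctan2(R[1,1],R[0,1])
t=place(np.array([[.045,0,0]]),r.x)[0];print("groove",t,"tcp",s["eef_pos"],"tool yaw",yt,"shares",(t-s["eef_pos"])/.3,(r.x[2]-yt)/(np.pi/4))
cr=[back(c,(q[0]/1.5,q[1]/1.5),s["eef_pos"][2]+.019) for q in((383,200),(384,440))];print(cr)
E
python3 corn.py
```

```text
[ 0.56514655 -0.20235732 -0.16016386]
[[-0.0, -0.0], [0.8, 0.4], [0.6, -0.0], [0.1, 0.4], [-1.3, -0.6], [1.7, -0.4], [0.2, 0.2], [-0.3, 0.3], [-0.3, -0.0], [-1.6, -0.1], [-0.9, 0.6], [-0.4, -0.1], [0.2, -0.0], [2.1, 0.0]]
groove [ 0.60957061 -0.20953391  0.        ] tcp [ 0.61045573 -0.2504954   0.28534104] tool yaw -0.15838233853258166 shares [-0.0029504   0.13653828 -0.95113681] -0.0022683071444358615
[array([ 0.62061404, -0.18901491]), array([ 0.60850901, -0.26628651])]
```

```bash
python3 -m inch '[[0,0.05,-0.08,0],[0,0.1,-0.2,0],[0,0.137,-0.34,0],[0,0.137,-0.46,0],[0,0.137,-0.54,0]]' && python3 -m inch '[[0,0,-0.03,0],[0,0,-0.03,0],[0,0,-0.03,0],[0,0,-0.03,0],[0,0,-0.03,0]]' && python3 - <<'E'
from h import *
s=monitor.get_state();print(s["eef_pos"]);save("pics/w4.png",optics.grab_frame("wrist"))
E
```

```text
t: 9.28
eef_pos: [0.6097, -0.2091, 0.1215]
orientation: [-2.389, -2.038, 0.001]
force: [0.2, 0.0, -1.6]
gripper_width: 0.132
grasp_force: 58.8
t: 9.9
eef_pos: [0.6107, -0.21, 0.115]
orientation: [2.39, 2.037, 0.001]
force: [0.1, 0.3, -0.6]
gripper_width: 0.134
grasp_force: 58.8
[ 0.61065403 -0.20997944  0.11502369]
```

View pics/w4.png

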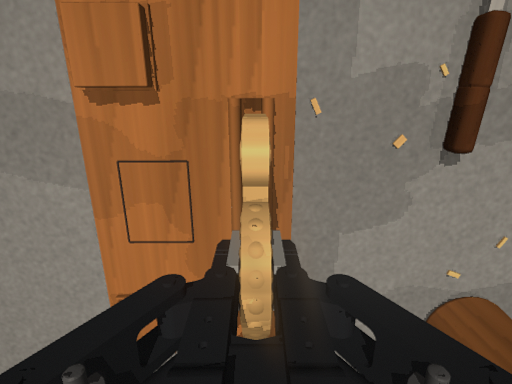

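The crest's shell and scroll lie on column 256. The groove fillets ahead of it are at columns 230–240 and 263–273, so the groove centre is about 251.5 at row 100, which means a slight shift toward -x is needed.

```bash
python3 - <<'E'
from h import *
s=monitor.get_state();im=optics.grab_frame("wrist");c=cam("wrist",s)
g=im.astype(int).sum(2)
for r in(99,101,103,106,110): print(r,g[r,222:284].tolist())
from scipy.optimize import least_squares
L=np.array([[-.001,.032,.05],[-.001,-.032,.05],[-.051,.032,.05],[-.051,-.032,.05],[-.019,.082,.064],[-.065,.082,.064]])
U=np.array([[188,161],[193,242],[118,161],[129,242],[146,87],[78,87]],float)
r=least_squares(lambda p:(proj(c,place(L,p))-U).ravel(),[.565,-.202,-.16]);print(r.x,np.round(r.fun,1),place(np.array([[.045,0,0]]),r.x))
a,b=[place(np.array([[.045,.075,.0]]),p)[0] for p in (r.x,[.5651,-.2024,-.16])]
for x in(230,240,251.5,263,273): print(x,place(np.array([[*(back(c,(x,101),.061)-r.x[:2]),0]]),[0,0,.16])[0])
print(s["eef_pos"])
E
```

```text
99 [286, 282, 285, 285, 284, 294, 228, 243, 278, 294, 305, 300, 289, 277, 260, 242, 218, 180, 126, 139, 176, 180, 175, 164, 154, 157, 162, 155, 154, 154, 152, 151, 154, 156, 161, 166, 164, 162, 167, 136, 194, 234, 265, 285, 301, 304, 303, 293, 275, 259, 233, 200, 182, 274, 290, 290, 284, 281, 280, 281, 285, 284]
101 [277, 285, 285, 281, 286, 293, 231, 245, 276, 296, 302, 297, 293, 278, 265, 246, 221, 192, 132, 131, 179, 186, 179, 185, 163, 162, 166, 160, 161, 158, 155, 157, 159, 164, 169, 171, 168, 168, 172, 134, 200, 237, 265, 286, 298, 304, 299, 293, 277, 258, 236, 197, 240, 286, 293, 286, 285, 282, 281, 279, 283, 284]
103 [278, 283, 282, 284, 282, 289, 256, 250, 272, 290, 300, 299, 292, 279, 267, 247, 221, 191, 131, 133, 178, 171, 164, 159, 161, 163, 165, 160, 162, 161, 155, 156, 157, 163, 172, 171, 164, 171, 170, 142, 197, 238, 266, 285, 302, 303, 299, 292, 275, 259, 233, 196, 161, 267, 293, 288, 281, 281, 279, 280, 286, 288]
106 [277, 284, 284, 285, 282, 288, 239, 241, 263, 280, 284, 293, 287, 276, 245, 225, 201, 186, 133, 132, 178, 186, 165, 158, 161, 164, 165, 163, 160, 160, 157, 156, 160, 163, 169, 171, 170, 172, 169, 141, 200, 237, 264, 287, 299, 302, 301, 289, 276, 258, 234, 198, 158, 272, 289, 286, 284, 284, 283, 281, 282, 282]
110 [276, 283, 285, 286, 288, 293, 232, 232, 260, 281, 287, 280, 273, 258, 243, 229, 207, 173, 126, 130, 178, 181, 274, 277, 267, 267, 269, 264, 262, 262, 270, 185, 155, 158, 196, 205, 201, 200, 207, 165, 201, 238, 267, 285, 302, 302, 298, 286, 273, 257, 235, 195, 163, 168, 271, 286, 280, 280, 280, 281, 283, 282]
[ 0.56417651 -0.2019856  -0.1645041 ] [ 0.   0.6  0.3  0.1  0.1  0.3  0.2 -0.1  2.9 -0.  -3.4 -0.4] [[ 0.60856899 -0.20935494  0.        ]]
230 [0.03116218 0.07371618 0.        ]
240 [0.0375435  0.07371656 0.        ]
251.5 [0.04488268 0.07371699 0.        ]
263 [0.05222257 0.07371742 0.        ]
273 [0.05860566 0.07371779 0.        ]
[ 0.61056399 -0.20993546  0.11484811]
```

```bash
python3 -m inch '[[-0.008,0,0,-0.004],[-0.008,0,-0.02,-0.004],[-0.008,0,-0.04,-0.004],[-0.008,0,-0.06,-0.004],[-0.008,0,-0.07,-0.004]]' && python3 -m inch '[[0,0,-0.015,0],[0,0,-0.03,0],[0,0,-0.04,0],[0,0,-0.05,0],[0,0,-0.05,0]]'
```

```text
t: 10.62
eef_pos: [0.6078, -0.2098, 0.0926]
orientation: [-2.394, -2.034, 0.0]
force: [-0.9, 0.2, -0.7]
gripper_width: 0.133
grasp_force: 58.8
t: 11.25
eef_pos: [0.6079, -0.21, 0.0786]
orientation: [2.394, 2.034, 0.0]
force: [-0.3, -0.4, 1.7]
gripper_width: 0.134
grasp_force: 59.1
```

```bash
python3 -m inch '[[0,0,-0.003,0],[0,0,-0.003,0],[0,0,-0.003,0],[0,0,-0.003,0],[0,0,-0.003,0]]' && python3 -m inch '[[0,0,0,0],[0,0,0,0],[0,0,0,0],[0,0,0,0],[0,0,0,0]]' 0.6 && python3 -m inch '[[0,0,0.1,0],[0,0,0.25,0],[0,0,0.4,0],[0,0,0.55,0],[0,0,0.68,0]]' && python3 -m inch '[[0,-0.1,0,0],[0,-0.2,0,0],[0,-0.3,0,0],[0,-0.3,0,0],[0,-0.3,0,0]]' 0 && python3 - <<'E'
from h import *
s=monitor.get_state();save("pics/w5.png",optics.grab_frame("wrist"));print(s["t"])
E
```

```text
t: 11.88
eef_pos: [0.608, -0.21, 0.0786]
orientation: [2.394, 2.034, 0.001]
force: [-2.0, 0.1, 7.3]
gripper_width: 0.133
grasp_force: 60.1
t: 12.5
eef_pos: [0.6078, -0.2099, 0.0773]
orientation: [-2.394, -2.034, 0.0]
force: [1.1, 0.3, -0.0]
gripper_width: 0.404
grasp_force: 0.0
t: 13.12
eef_pos: [0.608, -0.21, 0.2833]
orientation: [2.394, 2.033, 0.001]
force: [1.2, -0.5, -0.2]
gripper_width: 0.401
grasp_force: 0.0
t: 13.75
eef_pos: [0.608, -0.2989, 0.2811]
orientation: [-2.393, -2.034, -0.001]
force: [0.2, 0.8, 0.2]
gripper_width: 0.997
grasp_force: 0.0
13.75
```

View pics/w5.png

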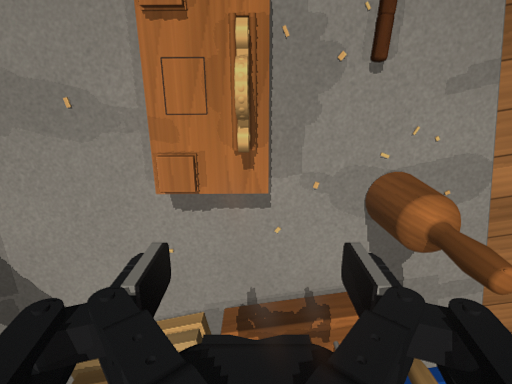

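The crest is upright in the groove at (242,85), fully between the fillets; the outline is at (161–207, 57–114) and the right pad at (156–198, 153–192). Next I go for the plinth.

```bash
python3 - <<'E'
from h import *
from scipy.optimize import least_squares
s=monitor.get_state();c=cam("wrist",s)
L=np.array([[-.001,.032,.05],[-.001,-.032,.05],[-.051,.032,.05],[-.051,-.032,.05],[-.019,-.082,.064],[-.019,-.128,.064],[-.065,-.082,.064]])
U=np.array([[204,57],[207,114],[161,57],[165.5,114],[196,153],[198,192],[156,153]],float)
r=least_squares(lambda p:(proj(c,place(L,p))-U).ravel(),[.565,-.202,-.16]);print(r.x,np.round(r.fun,1))
E
python3 -m inch '[[-0.01,0.09,0,0.14],[-0.02,0.18,0,0.28],[-0.03,0.27,0,0.42],[-0.04,0.36,0,0.56],[-0.053,0.455,0,0.7]]' && python3 -m inch '[[-0.01,0.09,0,0.14],[-0.02,0.18,0,0.28],[-0.03,0.27,0,0.42],[-0.04,0.36,0,0.56],[-0.053,0.455,0,0.7]]' && python3 -m inch '[[-0.01,0.09,0,0.14],[-0.02,0.18,0,0.28],[-0.03,0.27,0,0.42],[-0.04,0.36,0,0.56],[-0.053,0.455,0,0.7]]' && python3 -m inch '[[0,0,0,0],[0,0,0,0],[0,0,0,0],[0,0,0,0],[0,0,0,0]]' && cat > look.py <<'E'
from h import *
import sys
s=monitor.get_state();im=optics.grab_frame("wrist");c=cam("wrist",s)
if sys.argv[1]!="-": save(f"pics/{sys.argv[1]}.png",im)
R=Ro.from_rotvec(s["orientation"]).as_matrix();yt=np.arctan2(R[1,1],R[0,1])-np.pi/2
print("tcp",np.round(s["eef_pos"],4),"yaw",round(yt,4))
for n in sys.argv[2:]:
    for d in optics.masks_of(n,"wrist")[:4]:
        m=d["pixels"];col=im[m].mean(0);uv=np.argwhere(m).mean(0)[::-1];P=MODEL[n]
        p,i=fit(P,[(c,m)],list(back(c,uv,.03))+[-.07],n=="plinth_mid")
        print(n,round(d["conf"],2),np.round(d["bbox"]).astype(int).tolist(),col.astype(int).tolist(),np.round(p,4).tolist(),round(i,3),"shares",np.round((p[:2]-s["eef_pos"][:2])/.3,3).tolist(),"turn",round((p[2]-yt)/(np.pi/4),3))
E
python3 look.py w6 plinth_mid ball_a_mid urn_mid
```

```text
[ 0.5654289  -0.19961014 -0.1429478 ] [-0.1 -1.2  0.6 -1.5  0.1 -0.3  1.5 -0.7 -2.   2.2 -1.1 -1.3  0.8  2.9]
t: 14.42
eef_pos: [0.592, -0.1608, 0.2816]
orientation: [-1.744, -2.613, -0.001]
force: [0.7, -0.2, -0.0]
gripper_width: 1.0
grasp_force: 0.0
t: 15.05
eef_pos: [0.5757, -0.0245, 0.2817]
orientation: [0.97, 2.988, 0.001]
force: [-0.0, -0.7, 0.4]
gripper_width: 0.998
grasp_force: 0.0
t: 15.68
eef_pos: [0.5595, 0.1118, 0.2817]
orientation: [0.123, 3.139, 0.001]
force: [-0.4, -0.7, 0.3]
gripper_width: 0.997
grasp_force: 0.0
t: 16.3
eef_pos: [0.5602, 0.1091, 0.2814]
orientation: [-0.133, -3.139, 0.0]
force: [0.3, -0.1, -0.2]
gripper_width: 0.999
grasp_force: 0.0
tcp [0.5602 0.1091 0.2814] yaw -0.0847
plinth_mid 0.75 [232, 124, 278, 163] [212, 169, 103] [0.5452, 0.1104, -0.0988] 0.964 shares [-0.05, 0.004] turn -0.018
ball_a_mid 0.58 [241, 69, 265, 99] [176, 138, 84] [0.4679, 0.1129, 0.0] 0.953 shares [-0.308, 0.013] turn 0.108
urn_mid 0.9 [317, 127, 357, 159] [144, 112, 68] [0.5485, 0.2165, 0.0] 0.964 shares [-0.039, 0.358] turn 0.108
```

View pics/w6.png

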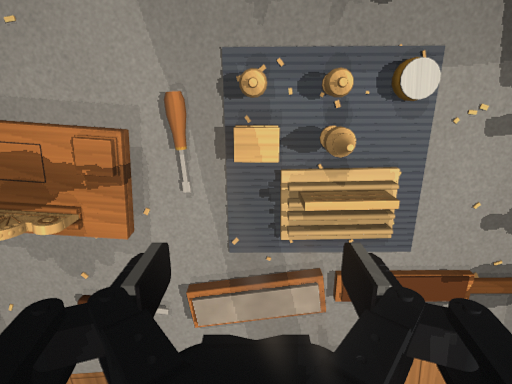

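Plinth at (257,144), balls at (254,82) and (340,82), urn (340,142), tin (418,78). Nothing else has been disturbed. Next is the plinth grasp along y.

```bash
python3 -m inch '[[-0.03,0.005,-0.05,-0.01],[-0.05,0.005,-0.18,-0.01],[-0.05,0.005,-0.34,-0.01],[-0.05,0.005,-0.5,-0.01],[-0.05,0.005,-0.64,-0.01]]' 0 && python3 -m inch '[[0,0,-0.06,0],[0,0,-0.14,0],[0,0,-0.22,0],[0,0,-0.285,0],[0,0,-0.285,0]]' && python3 -m inch '[[0,0,0,0],[0,0,0,0],[0,0,0,0],[0,0,0,0],[0,0,0,0]]' 1 &&  python3 -m inch '[[0,0,0.02,0],[0,0,0.06,0],[0,0,0.15,0],[0,0,0.25,0],[0,0,0.3,0]]' && python3 look.py w7
```

```text
t: 17.12
eef_pos: [0.5451, 0.1111, 0.0879]
orientation: [-0.144, -3.138, -0.0]
force: [0.5, -0.1, -0.5]
gripper_width: 0.998
grasp_force: 0.0
t: 17.75
eef_pos: [0.5442, 0.1109, 0.0026]
orientation: [-0.144, -3.136, 0.001]
force: [-1.7, 0.7, -0.1]
gripper_width: 1.002
grasp_force: 0.0
t: 18.38
eef_pos: [0.5461, 0.1113, 0.0051]
orientation: [0.144, 3.136, 0.001]
force: [-1.0, 0.2, 6.7]
gripper_width: 0.688
grasp_force: 64.5
t: 19.0
eef_pos: [0.546, 0.1113, 0.0959]
orientation: [0.144, 3.136, 0.001]
force: [0.2, -0.1, -0.6]
gripper_width: 0.69
grasp_force: 64.4
tcp [0.546  0.1113 0.0959] yaw -0.0916
```

View pics/w7.png

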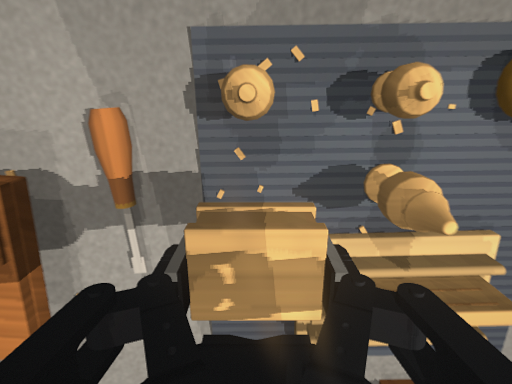

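```bash
python3 -m inch '[[0,-0.03,0.08,0],[-0.005,-0.12,0.16,-0.01],[-0.01,-0.25,0.18,-0.03],[-0.01,-0.38,0.18,-0.04],[-0.012,-0.51,0.18,-0.044]]' && python3 -m inch '[[0,-0.15,0,0],[-0.005,-0.3,0,-0.02],[-0.011,-0.42,0,-0.04],[-0.011,-0.52,0,-0.044],[-0.011,-0.52,0,-0.044]]' && python3 -m inch '[[0,0,0,0],[0,0,-0.06,0],[0,0,-0.12,0],[0,0,-0.18,0],[0,0,-0.2,0]]' && python3 look.py w8
```

```text
t: 19.68
eef_pos: [0.5411, -0.043, 0.1475]
orientation: [-0.198, -3.135, 0.0]
force: [0.4, -0.8, -1.6]
gripper_width: 0.691
grasp_force: 64.5
t: 20.3
eef_pos: [0.5372, -0.2012, 0.1472]
orientation: [-0.26, -3.13, 0.002]
force: [-0.1, 0.8, -1.0]
gripper_width: 0.69
grasp_force: 64.6
t: 20.92
eef_pos: [0.5378, -0.1958, 0.0868]
orientation: [-0.248, -3.13, -0.002]
force: [-0.3, 1.4, -0.5]
gripper_width: 0.687
grasp_force: 64.6
tcp [ 0.5378 -0.1958  0.0868] yaw -0.1582
```

View pics/w8.png

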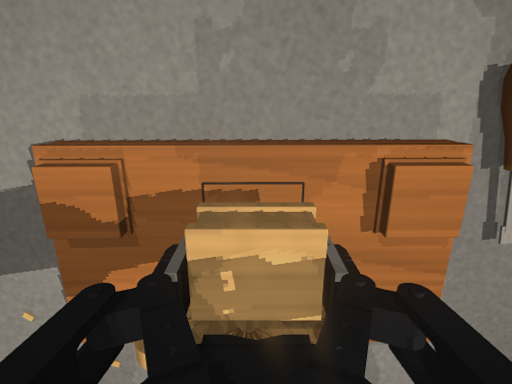

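The plinth hangs square behind the outline's front edge (row 182, columns 203–304). The plinth is centred on about column 256, against 253.5 for the outline.

```bash
python3 - <<'E'
from h import *
s=monitor.get_state();c=cam("wrist",s)
a,b=back(c,(203.5,183),.05),back(c,(304,182.5),.05);f=(a+b)/2;d=b-a;print(a,b,np.hypot(*d),"yaw",-np.arctan2(d[0],d[1]))
y=-.16;ctr=f+.0255*np.array([np.cos(y),np.sin(y)]);print("centre",ctr,"shares",(ctr-s["eef_pos"][:2])/.3)
z0=.0868-.002
for u in((197,205),(316,205)):print("plinth foot front",back(c,u,z0+.005))
E
```

```text
[ 0.50898794 -0.22467377] [ 0.51878277 -0.16180969] 0.06362257192897416 yaw -0.15456679752305458
centre [ 0.53905965 -0.19730434] shares [ 0.00425832 -0.00396557]
plinth foot front [ 0.50959465 -0.22132109]
plinth foot front [ 0.51914936 -0.16204483]
```

```bash
python3 -m inch '[[0.007,-0.006,-0.03,0],[0.007,-0.006,-0.06,0],[0.007,-0.006,-0.09,0],[0.007,-0.006,-0.112,0],[0.007,-0.006,-0.114,0]]' && python3 -m inch '[[0,0,-0.002,0],[0,0,-0.002,0],[0,0,-0.002,0],[0,0,-0.002,0],[0,0,-0.002,0]]'
```

```text
t: 21.6
eef_pos: [0.54, -0.1995, 0.0531]
orientation: [-0.252, -3.13, -0.001]
force: [-0.3, -0.2, -1.6]
gripper_width: 0.692
grasp_force: 64.6
t: 22.22
eef_pos: [0.5404, -0.1997, 0.0532]
orientation: [0.252, 3.131, 0.0]
force: [-0.4, 0.4, -1.1]
gripper_width: 0.689
grasp_force: 64.6
```

```bash
python3 -m inch '[[0,0,-0.003,0],[0,0,-0.006,0],[0,0,-0.006,0],[0,0,-0.006,0],[0,0,-0.006,0]]'
```

```text
t: 22.85
eef_pos: [0.5404, -0.1997, 0.0522]
orientation: [0.252, 3.131, -0.0]
force: [-1.6, 0.4, 7.1]
gripper_width: 0.686
grasp_force: 65.3
```

Touching down. I'll release, lift, and go to the urn.

```bash
python3 -m inch '[[0,0,0,0],[0,0,0,0],[0,0,0,0],[0,0,0,0],[0,0,0,0]]' 0 && python3 -m inch '[[0,0,0.05,0],[0,0,0.18,0],[0,0,0.34,0],[0,0,0.5,0],[0,0,0.66,0]]' && python3 -m inch '[[0,0.0,0.1,0],[0,0,0.1,0],[0,0,0.1,0],[0,0,0.1,0],[0,0,0.1,0]]' && python3 look.py w9 plinth_mid && python3 -m inch '[[0,0.14,0,0.02],[0.01,0.28,0,0.04],[0.02,0.42,0,0.06],[0.03,0.56,0,0.08],[0.03,0.7,0,0.1]]' && python3 -m inch '[[0,0.14,0,0],[0.01,0.28,0,0],[0.02,0.42,0,0],[0.03,0.56,0,0],[0.03,0.7,0,0]]' && python3 -m inch '[[0,0,0,0],[0,0,0,0],[0,0,0,0],[0,0,0,0],[0,0,0,0]]' && python3 look.py - urn_mid ball_a_mid
```

```text
t: 23.48
eef_pos: [0.5404, -0.1997, 0.0512]
orientation: [-0.252, -3.131, -0.0]
force: [0.1, -0.4, -0.1]
gripper_width: 0.999
grasp_force: 0.0
t: 24.1
eef_pos: [0.5402, -0.1996, 0.2521]
orientation: [0.252, 3.13, -0.0]
force: [-0.4, 0.2, -1.2]
gripper_width: 1.0
grasp_force: 0.0
t: 24.72
eef_pos: [0.5399, -0.1995, 0.2783]
orientation: [-0.252, -3.13, -0.001]
force: [-0.5, 0.0, 0.7]
gripper_width: 1.001
grasp_force: 0.0
tcp [ 0.5399 -0.1995  0.2783] yaw -0.1606
plinth_mid 0.74 [230, 141, 281, 182] [197, 158, 94] [0.5493, -0.2007, -0.1442] 0.818 shares [0.031, -0.004] turn 0.021
t: 25.45
eef_pos: [0.5495, 0.0117, 0.2791]
orientation: [-0.128, -3.139, -0.0]
force: [0.0, 0.4, 0.3]
gripper_width: 1.0
grasp_force: 0.0
t: 26.08
eef_pos: [0.5585, 0.2215, 0.279]
orientation: [-0.129, -3.139, 0.0]
force: [-0.0, -0.4, -0.5]
gripper_width: 0.999
grasp_force: 0.0
t: 26.7
eef_pos: [0.5586, 0.2197, 0.2794]
orientation: [0.131, 3.139, -0.0]
force: [-0.5, 0.3, -0.5]
gripper_width: 1.001
grasp_force: 0.0
tcp [0.5586 0.2197 0.2794] yaw -0.0832
```

View pics/w9.png

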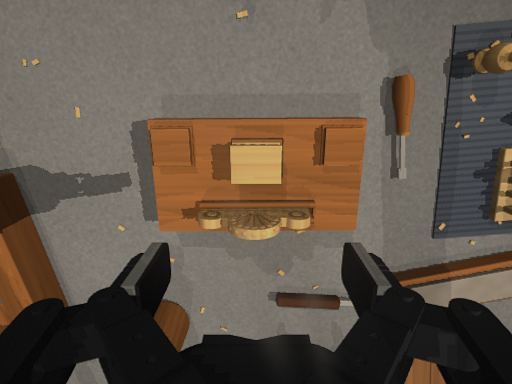

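Plinth stands on the outline at (256,164); pads at (172,146) and (344,146), and the crest is upright at row 220. The urn detector missed this time, but two earlier fits agree, so I take the urn at (0.548, 0.2165).

```bash
python3 -m inch '[[-0.02,-0.011,-0.05,0],[-0.035,-0.011,-0.15,0],[-0.035,-0.011,-0.3,0],[-0.035,-0.011,-0.4,0],[-0.035,-0.011,-0.46,0]]' 0.2 && python3 -m inch '[[0,0,-0.1,0],[0,0,-0.2,0],[0,0,-0.3,0],[0,0,-0.398,0],[0,0,-0.398,0]]' && python3 look.py wa && python3 -m inch '[[0,0,0,0],[0,0,0,0],[0,0,0,0],[0,0,0,0],[0,0,0,0]]' 1; python3 - <<'E'
from h import *
m=optics.camera_model("wrist")
def st(p,yaw):
    a=np.array([-np.sin(-0),0,0]);R=np.array([[-np.cos(yaw),-np.sin(yaw),0],[-np.sin(yaw),np.cos(yaw),0],[0,0,-1.]]);return dict(eef_pos=np.array(p),orientation=Ro.from_matrix(R).as_rotvec())
c=cam("wrist",st([.5399,-.1995,.2783],-.1606))
print("plinth",back(c,(256,164),.084),[back(c,q,.084) for q in((231,144),(281,144),(282,184),(231.5,185))])
print("pads",back(c,(171.5,146),.064),back(c,(345,146),.064),"exp",place(np.array([[-.042,-.105,0],[-.042,.105,0],[-.026,0,0]]),[.5648,-.202,-.161]))
c=cam("wrist",st([.5602,.1091,.2814],-.0847));print("ballB",back(c,(341,82),.04),"ballA",back(c,(254,82),.04))
E
```

```text
t: 27.48
eef_pos: [0.5471, 0.2167, 0.1396]
orientation: [-0.129, -3.137, 0.001]
force: [0.2, 0.4, 0.7]
gripper_width: 0.797
grasp_force: 0.0
t: 28.1
eef_pos: [0.5464, 0.2164, 0.0201]
orientation: [-0.129, -3.135, 0.003]
force: [0.2, -0.6, -0.0]
gripper_width: 0.804
grasp_force: 0.0
tcp [0.5464 0.2164 0.0201] yaw -0.082
t: 28.78
eef_pos: [0.5489, 0.2174, 0.0235]
orientation: [0.129, 3.137, 0.002]
force: [0.1, 0.9, 5.3]
gripper_width: 0.421
grasp_force: 60.0
plinth [ 0.53899867 -0.19884899] [array([ 0.51140028, -0.22328705]), array([ 0.52057515, -0.16693097]), array([ 0.5679552 , -0.17220284]), array([ 0.55951925, -0.2317615 ])]
pads [ 0.50495088 -0.2970818 ] [ 0.53874499 -0.08950149] exp [[ 0.5065111  -0.29890926  0.        ]
 [ 0.54017523 -0.09162509  0.        ]
 [ 0.53913625 -0.19783206  0.        ]]
ballB [0.47647193 0.22123872] ballA [0.4673721  0.11510508]
```

View pics/wa.png

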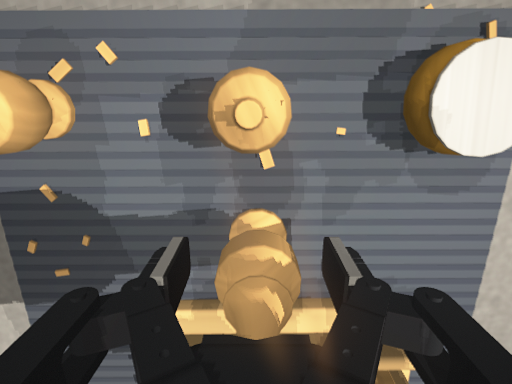

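The open fingers straddle the urn at (258,270), and ball B is at (250,110); the grip then closed on the urn.

```bash
python3 - <<'E'
from h import *
yaw=-.082;R=np.array([[-np.cos(yaw),-np.sin(yaw),0],[-np.sin(yaw),np.cos(yaw),0],[0,0,-1.]])
c=cam("wrist",dict(eef_pos=np.array([.5464,.2164,.0201]),orientation=Ro.from_matrix(R).as_rotvec()))
print("ballB",back(c,(249.5,110),.033),back(c,(249.5,114),.052),"urn foot",back(c,(258,211),.003), "urn band",back(c,(258,265),.045))
E
python3 -m inch '[[0,0,0.04,0],[0,0,0.15,0],[0,0,0.3,0],[0,0,0.45,0],[0,0,0.6,0]]' && python3 -m inch '[[0,-0.13,0,-0.01],[0,-0.27,0,-0.02],[-0.01,-0.41,0,-0.03],[-0.015,-0.55,0,-0.04],[-0.015,-0.693,0,-0.05]]' && python3 -m inch '[[0,-0.14,0,-0.01],[0,-0.28,0,-0.02],[-0.01,-0.42,0,-0.03],[-0.015,-0.58,0,-0.04],[-0.015,-0.693,0,-0.05]]' && python3 -m inch '[[0,0,0,0],[0,0,-0.04,0],[0,0,-0.1,0],[0,0,-0.16,0],[0,0,-0.2,0]]' && python3 look.py wb
```

```text
ballB [0.47589427 0.21982336] [0.4765346  0.22015446] urn foot [0.53401915 0.21897408] urn band [0.54366603 0.21789577]
t: 29.4
eef_pos: [0.5477, 0.2169, 0.2043]
orientation: [0.129, 3.138, 0.001]
force: [0.7, 0.4, -1.2]
gripper_width: 0.42
grasp_force: 60.0
t: 30.02
eef_pos: [0.5431, 0.0079, 0.2028]
orientation: [0.191, 3.135, 0.0]
force: [0.3, -0.9, -0.3]
gripper_width: 0.424
grasp_force: 60.0
t: 30.65
eef_pos: [0.5382, -0.2015, 0.2028]
orientation: [0.256, 3.131, -0.002]
force: [0.4, 0.8, -0.7]
gripper_width: 0.423
grasp_force: 60.0
t: 31.28
eef_pos: [0.5385, -0.1966, 0.1407]
orientation: [-0.248, -3.13, -0.002]
force: [-0.5, 0.1, -1.0]
gripper_width: 0.42
grasp_force: 60.0
tcp [ 0.5385 -0.1966  0.1407] yaw -0.158
```

View pics/wb.png

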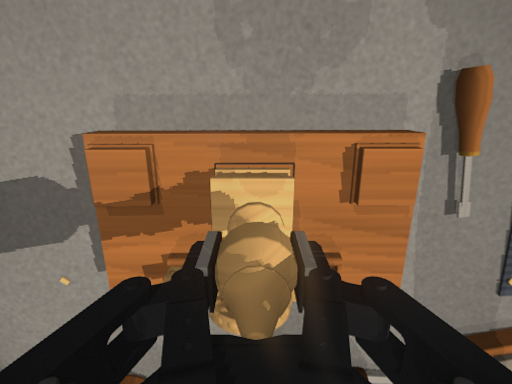

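The urn foot front edge is at (257,203), above the plinth, whose top front edge is at row 179, columns 211–294.

```bash
python3 - <<'E'
from h import *
s=monitor.get_state();c=cam("wrist",s);u=np.array([np.cos(-.16),np.sin(-.16)])
f=back(c,(257,203),.120)+.017*u;p=back(c,(252.5,178.5),.084)+.023*u
print("urn",f,"plinth",p,"tcp",s["eef_pos"],"shift shares",(p-f)/.3)
E
```

```text
urn [ 0.53827877 -0.19581552] plinth [ 0.53870117 -0.19887874] tcp [ 0.53779513 -0.19676869  0.13953944] shift shares [ 0.00140799 -0.01021074]
```

```bash
python3 -m inch '[[0,0,-0.04,0],[0,0,-0.08,0],[0,0,-0.1,0],[0,0,-0.1,0],[0,0,-0.1,0]]'
```

```text
t: 31.95
eef_pos: [0.5391, -0.1989, 0.1122]
orientation: [0.252, 3.131, -0.0]
force: [0.2, 0.2, 0.2]
gripper_width: 0.425
grasp_force: 60.0
```

```bash
python3 -m inch '[[-0.003,-0.003,-0.005,0],[-0.003,-0.003,-0.01,0],[-0.003,-0.003,-0.016,0],[-0.003,-0.003,-0.02,0],[-0.003,-0.003,-0.022,0]]' && python3 -m inch '[[0,0,-0.002,0],[0,0,-0.004,0],[0,0,-0.004,0],[0,0,-0.004,0],[0,0,-0.004,0]]'
```

```text
t: 32.58
eef_pos: [0.538, -0.1996, 0.1052]
orientation: [-0.252, -3.131, -0.0]
force: [0.8, 0.2, 0.1]
gripper_width: 0.426
grasp_force: 60.0
t: 33.2
eef_pos: [0.5381, -0.1997, 0.1045]
orientation: [0.252, 3.131, -0.0]
force: [-1.3, -0.7, 5.6]
gripper_width: 0.425
grasp_force: 60.5
```

```bash
python3 -m inch '[[0,0,0,0],[0,0,0,0],[0,0,0,0],[0,0,0,0],[0,0,0,0]]' 0.2 && python3 -m inch '[[0,0,0.03,0],[0,0,0.14,0],[0,0,0.3,0],[0,0,0.46,0],[0,0,0.6,0]]' && python3 -m inch '[[-0.03,0.1,0.02,0.02],[-0.05,0.22,0.02,0.04],[-0.06,0.34,0.02,0.06],[-0.08,0.44,0.02,0.08],[-0.1,0.53,0.02,0.1]]' && python3 -m inch '[[-0.03,0.1,0,0],[-0.05,0.22,0,0],[-0.06,0.34,0,0],[-0.08,0.44,0,0],[-0.1,0.51,0,0]]' && python3 -m inch '[[0,0,0,0],[0,0,0,0],[0,0,0,0],[0,0,0,0],[0,0,0,0]]' && python3 look.py wc ball_a_mid urn_mid
```

```text
t: 33.83
eef_pos: [0.5379, -0.1997, 0.104]
orientation: [-0.252, -3.131, -0.0]
force: [0.1, 0.3, -0.4]
gripper_width: 0.801
grasp_force: 0.0
t: 34.45
eef_pos: [0.5381, -0.1997, 0.2868]
orientation: [0.252, 3.13, -0.001]
force: [-0.7, 0.7, -1.5]
gripper_width: 0.8
grasp_force: 0.0
t: 35.08
eef_pos: [0.5077, -0.0394, 0.2909]
orientation: [0.127, 3.138, 0.0]
force: [0.3, -0.6, -0.4]
gripper_width: 0.798
grasp_force: 0.0
t: 35.7
eef_pos: [0.4776, 0.114, 0.2908]
orientation: [0.126, 3.138, 0.001]
force: [-0.1, 0.2, -0.1]
gripper_width: 0.799
grasp_force: 0.0
t: 36.33
eef_pos: [0.4781, 0.1119, 0.2901]
orientation: [-0.13, -3.139, 0.0]
force: [0.2, -0.4, -0.2]
gripper_width: 0.802
grasp_force: 0.0
tcp [0.4781 0.1119 0.2901] yaw -0.0829
ball_a_mid 0.64 [246, 137, 268, 163] [178, 141, 88] [0.469, 0.1125, 0.0] 0.96 shares [-0.03, 0.002] turn 0.106
urn_mid 0.77 [1, 218, 33, 258] [168, 132, 79] [0.5676, -0.2709, 0.0] 0.867 shares [0.298, -1.276] turn 0.106
```

View pics/wc.png

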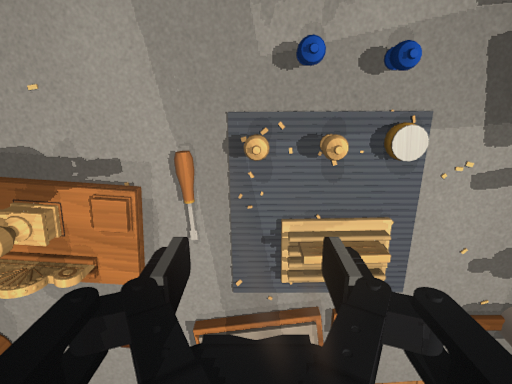

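Urn stands on the plinth (left edge, around (8,235)). The natural balls are at (257,148) and (334,148), with the blue look-alikes behind at (312,49) and (404,54). I grasp ball A.

```bash
python3 -m inch '[[-0.02,0.003,-0.06,0],[-0.033,0.003,-0.2,0],[-0.033,0.003,-0.36,0],[-0.033,0.003,-0.52,0],[-0.033,0.003,-0.66,0]]' 0.2 && python3 -m inch '[[0,0,-0.08,0],[0,0,-0.16,0],[0,0,-0.24,0],[0,0,-0.274,0],[0,0,-0.274,0]]' && python3 -m inch '[[0,0,0,0],[0,0,0,0],[0,0,0,0],[0,0,0,0],[0,0,0,0]]' 1 && python3 -m inch '[[0,0,0.04,0],[0,0,0.18,0],[0,0,0.34,0],[0,0,0.5,0],[0,0,0.64,0]]'
```

```text
t: 37.1
eef_pos: [0.4681, 0.1132, 0.0907]
orientation: [0.129, 3.139, 0.0]
force: [1.4, 0.0, 0.4]
gripper_width: 0.804
grasp_force: 0.0
t: 37.72
eef_pos: [0.4679, 0.1132, 0.0096]
orientation: [-0.129, -3.138, 0.0]
force: [-0.6, -0.4, 0.3]
gripper_width: 0.799
grasp_force: 0.0
t: 38.35
eef_pos: [0.4687, 0.1133, 0.011]
orientation: [0.129, 3.137, 0.001]
force: [-0.7, 0.2, 5.4]
gripper_width: 0.382
grasp_force: 59.1
t: 38.98
eef_pos: [0.468, 0.1131, 0.2047]
orientation: [0.129, 3.137, 0.001]
force: [0.7, 0.2, -0.7]
gripper_width: 0.388
grasp_force: 59.6
```

I've now viewed 15 pictures, one over the limit of 14, so from here I work only from numbers (masks and state).

```bash
python3 -m inch '[[0.04,-0.12,0,-0.02],[0.09,-0.26,0,-0.04],[0.14,-0.4,0,-0.06],[0.19,-0.54,0,-0.08],[0.238,-0.679,0,-0.1]]' && python3 -m inch '[[0,0,0,0],[0,0,-0.1,0],[0,0,-0.2,0],[0,0,-0.3,0],[0,0,-0.38,0]]' && python3 -m inch '[[0,0,-0.02,0],[0,0,-0.04,0],[0,0,-0.05,0],[0,0,-0.056,0],[0,0,-0.056,0]]'
```

```text
t: 39.6
eef_pos: [0.5396, -0.0919, 0.2029]
orientation: [0.253, 3.131, 0.0]
force: [0.8, -0.0, -0.2]
gripper_width: 0.387
grasp_force: 59.6
t: 40.22
eef_pos: [0.5389, -0.0892, 0.0876]
orientation: [-0.25, -3.131, -0.001]
force: [1.3, 0.5, 0.0]
gripper_width: 0.388
grasp_force: 59.7
t: 40.85
eef_pos: [0.5399, -0.0905, 0.072]
orientation: [0.252, 3.13, -0.0]
force: [-0.6, 0.9, 3.5]
gripper_width: 0.384
grasp_force: 60.0
```

```bash
python3 -m inch '[[0,0,0,0],[0,0,0,0],[0,0,0,0],[0,0,0,0],[0,0,0,0]]' 0.2 && python3 -m inch '[[0,0,0.04,0],[0,0,0.18,0],[0,0,0.34,0],[0,0,0.52,0],[0,0,0.72,0]]' && python3 -m inch '[[-0.02,0.1,0,0.02],[-0.04,0.22,0,0.04],[-0.06,0.34,0,0.06],[-0.08,0.44,0,0.08],[-0.1,0.52,0,0.1]]' && python3 -m inch '[[-0.02,0.1,0,0],[-0.04,0.22,0,0],[-0.06,0.34,0,0],[-0.08,0.44,0,0],[-0.09,0.52,0,0]]' && python3 -m inch '[[0,0,0,0],[0,0,0,0],[0,0,0,0],[0,0,0,0],[0,0,0,0]]' && python3 look.py - ball_a_mid
```

```text
t: 41.48
eef_pos: [0.5395, -0.0905, 0.071]
orientation: [-0.252, -3.131, -0.0]
force: [-0.3, 0.2, -0.1]
gripper_width: 0.8
grasp_force: 0.0
t: 42.1
eef_pos: [0.5389, -0.0904, 0.2895]
orientation: [-0.252, -3.131, -0.0]
force: [0.8, 0.2, 0.4]
gripper_width: 0.799
grasp_force: 0.0
t: 42.72
eef_pos: [0.509, 0.067, 0.2881]
orientation: [0.126, 3.138, 0.001]
force: [0.8, 0.0, 0.2]
gripper_width: 0.802
grasp_force: 0.0
t: 43.35
eef_pos: [0.4818, 0.223, 0.288]
orientation: [0.127, 3.138, 0.001]
force: [-0.1, 0.1, -0.4]
gripper_width: 0.802
grasp_force: 0.0
t: 43.98
eef_pos: [0.4826, 0.221, 0.2871]
orientation: [-0.13, -3.139, 0.0]
force: [-0.1, -0.3, 0.6]
gripper_width: 0.801
grasp_force: 0.0
tcp [0.4826 0.221  0.2871] yaw -0.0829
ball_a_mid 0.88 [2, 211, 40, 248] [170, 132, 78] [0.5606, -0.1426, 0.0] 0.825 shares [0.26, -1.212] turn 0.106
```

```bash
python3 - <<'E'
from h import *
s=monitor.get_state();im=optics.grab_frame("wrist");c=cam("wrist",s)
uv=proj(c,[[.476,.2205,.033]])[0].astype(int);w=im[uv[1]-28:uv[1]+28,uv[0]-28:uv[0]+28].astype(int)
b=((w[...,0]-w[...,2])>40).astype(np.uint8);b=cv2.morphologyEx(b,cv2.MORPH_OPEN,np.ones((5,5)))
n,l,st,ce=cv2.connectedComponentsWithStats(b);k=1+np.argmax(st[1:,4]);m=np.zeros((384,512),bool);m[uv[1]-28:uv[1]+28,uv[0]-28:uv[0]+28]=l==k
p,i=fit(MODEL["ball_a_mid"],[(c,m)],[.476,.2205,0],False);print(uv,st[k],im[m].mean(0),p,i,(p[:2]-s["eef_pos"][:2])/.3)
E
```

```text
[254 150] [ 16  16  25  26 521] [185.61996161 146.24184261  89.41074856] [0.47662232 0.21940113 0.        ] 0.9272849312003579 [-0.01980564 -0.00631815]
```

```bash
python3 -m inch '[[-0.02,-0.005,-0.06,0],[-0.02,-0.005,-0.2,0],[-0.02,-0.005,-0.36,0],[-0.02,-0.005,-0.52,0],[-0.02,-0.005,-0.66,0]]' 0.2 && python3 -m inch '[[0,0,-0.08,0],[0,0,-0.16,0],[0,0,-0.24,0],[0,0,-0.264,0],[0,0,-0.264,0]]' && python3 -m inch '[[0,0,0,0],[0,0,0,0],[0,0,0,0],[0,0,0,0],[0,0,0,0]]' 1 && python3 -m inch '[[0,0,0.04,0],[0,0,0.18,0],[0,0,0.36,0],[0,0,0.56,0],[0,0,0.76,0]]'
```

```text
t: 44.75
eef_pos: [0.4764, 0.2199, 0.0875]
orientation: [-0.129, -3.139, 0.0]
force: [0.5, -0.2, 0.7]
gripper_width: 0.799
grasp_force: 0.0
t: 45.38
eef_pos: [0.4764, 0.2201, 0.0098]
orientation: [-0.129, -3.139, 0.0]
force: [-0.2, 0.0, -0.4]
gripper_width: 0.802
grasp_force: 0.0
t: 46.0
eef_pos: [0.4771, 0.2202, 0.011]
orientation: [0.129, 3.137, 0.001]
force: [-0.7, -0.7, 5.5]
gripper_width: 0.387
grasp_force: 59.1
t: 46.62
eef_pos: [0.4761, 0.2197, 0.2407]
orientation: [0.129, 3.138, 0.0]
force: [2.2, 0.2, -0.6]
gripper_width: 0.386
grasp_force: 59.6
```

```bash
python3 -m inch '[[0.01,-0.1,0.02,-0.01],[0.02,-0.28,0.04,-0.02],[0.03,-0.46,0.04,-0.03],[0.04,-0.66,0.04,-0.04],[0.05,-0.863,0.04,-0.05]]' && python3 -m inch '[[0.01,-0.2,0,-0.01],[0.02,-0.4,0,-0.02],[0.03,-0.6,0,-0.03],[0.04,-0.76,0,-0.04],[0.049,-0.863,0,-0.05]]' && python3 -m inch '[[0,0,0,0],[0,0,-0.06,0],[0,0,-0.2,0],[0,0,-0.36,0],[0,0,-0.5,0]]' && python3 -m inch '[[0,0,-0.02,0],[0,0,-0.04,0],[0,0,-0.05,0],[0,0,-0.05,0],[0,0,-0.05,0]]'
```

```text
t: 47.25
eef_pos: [0.4912, -0.0406, 0.2509]
orientation: [0.19, 3.135, -0.0]
force: [1.0, -0.1, -0.6]
gripper_width: 0.381
grasp_force: 59.6
t: 47.88
eef_pos: [0.5052, -0.3008, 0.2506]
orientation: [0.258, 3.131, -0.002]
force: [-0.2, -0.1, -0.5]
gripper_width: 0.381
grasp_force: 59.6
t: 48.5
eef_pos: [0.5062, -0.2959, 0.0993]
orientation: [0.249, 3.132, 0.002]
force: [-0.7, -0.9, -1.2]
gripper_width: 0.385
grasp_force: 59.6
t: 49.12
eef_pos: [0.5066, -0.298, 0.0857]
orientation: [0.252, 3.13, -0.001]
force: [0.4, -0.5, -1.5]
gripper_width: 0.383
grasp_force: 59.7
```

Down 14 mm more to contact at about 0.072.

```bash
python3 -m inch '[[0,0,-0.015,0],[0,0,-0.03,0],[0,0,-0.04,0],[0,0,-0.046,0],[0,0,-0.048,0]]'
```

```text
t: 49.75
eef_pos: [0.506, -0.2977, 0.072]
orientation: [-0.252, -3.131, 0.001]
force: [-5.3, 2.6, 17.4]
gripper_width: 0.389
grasp_force: 61.1
```

```bash
python3 -m inch '[[0,0,0.003,0],[0,0,0.003,0],[0,0,0.003,0],[0,0,0.003,0],[0,0,0.003,0]]' && python3 -m inch '[[0,0,0,0],[0,0,0,0],[0,0,0,0],[0,0,0,0],[0,0,0,0]]' 0.2 && python3 -m inch '[[0,0,0.04,0],[0,0,0.18,0],[0,0,0.34,0],[0,0,0.54,0],[0,0,0.76,0]]' && python3 -m inch '[[0.05,0.1,0.1,0],[0.1,0.2,0.2,0],[0.17,0.3,0.3,0],[0.17,0.33,0.3,0],[0.17,0.33,0.3,0]]' && cat > chk.py <<'E'
from h import *
C=[.5648,-.202,-.161]
MODEL.update({k:v+[0,0,dz-M] for k,v,dz in[("ball_a_mid",MODEL["ball_a_mid"],.064),("urn_mid",MODEL["urn_mid"],.084),("plinth_mid",MODEL["plinth_mid"],.05)]})
s=monitor.get_state()
for w in("wrist","top","scene"):
    im=optics.grab_frame(w);c=cam(w,s) if w=="wrist" else cam(w)
    if w=="scene":save("pics/end.png",im)
    for n,h in(("ball_a_mid",.095),("urn_mid",.125),("plinth_mid",.07),("tin_mid",.02),("gouge_mid",.012),("crest_mid",.1),("tablet_mid",.07)):
        for d in optics.masks_of(n,w)[:4]:
            m=d["pixels"];uv=np.argwhere(m).mean(0)[::-1];p=list(back(c,uv,h))+[-.16];i=0
            if n in MODEL and m.any(): p,i=fit(MODEL[n],[(c,m)],p,n=="plinth_mid")
            q=place(np.array([[p[0]-C[0],p[1]-C[1],0]]),[0,0,-C[2]])[0]
            print(w,n,round(d["conf"],2),np.round(uv).astype(int).tolist(),im[m].mean(0).astype(int).tolist(),"world",np.round(p,4).tolist(),"local",np.round(q[:2],4).tolist(),round(float(i),2))
E
python3 chk.py
```

```text
t: 50.38
eef_pos: [0.506, -0.2977, 0.0721]
orientation: [-0.252, -3.131, 0.0]
force: [-2.4, 1.1, 8.2]
gripper_width: 0.386
grasp_force: 60.3
t: 51.0
eef_pos: [0.5061, -0.2978, 0.0713]
orientation: [-0.252, -3.131, -0.0]
force: [-0.0, -0.3, -0.3]
gripper_width: 0.798
grasp_force: 0.0
t: 51.62
eef_pos: [0.5058, -0.2976, 0.2987]
orientation: [0.252, 3.131, -0.0]
force: [0.9, -0.9, -0.5]
gripper_width: 0.799
grasp_force: 0.0
t: 52.25
eef_pos: [0.5563, -0.1985, 0.3858]
orientation: [-0.251, -3.13, 0.001]
force: [-0.3, -0.9, 0.7]
gripper_width: 0.8
grasp_force: 0.0
wrist ball_a_mid 0.86 [327, 127] [157, 122, 73] world [0.5394, -0.0903, 0.0] local [-0.0429, 0.1062] 0.95
wrist urn_mid 0.79 [253, 141] [160, 123, 73] world [0.5379, -0.2, 0.0] local [-0.0269, -0.0024] 0.94
wrist plinth_mid 0.83 [255, 135] [183, 143, 86] world [0.5401, -0.1993, -0.1727] local [-0.0248, -0.0013] 0.5
wrist plinth_mid 0.6 [478, 158] [143, 114, 73] world [0.6476, 0.1405, -0.0754] local [0.0268, 0.3513] 0.5
wrist plinth_mid 0.39 [327, 127] [157, 122, 73] world [0.5419, -0.0977, -0.4017] local [-0.0393, 0.0993] 0.36
w
[... 1702 characters left out ...]
65, 127] world [0.5388, -0.1974, -0.275] local [-0.0264, 0.0004] 0.6
scene plinth_mid 0.37 [173, 182] [160, 119, 85] world [0.6081, -0.0907, 0.4329] local [0.025, 0.1168] 0.2
scene plinth_mid 0.28 [207, 176] [190, 166, 128] world [0.5165, -0.1093, -0.6777] local [-0.0626, 0.0838] 0.46
scene tin_mid 0.95 [371, 282] [189, 182, 168] world [0.477, 0.3237, 0.0] local [-0.171, 0.5049] 0.85
scene gouge_mid 0.56 [242, 214] [168, 139, 115] world [0.5237, 0.0065, -0.16] local [-0.074, 0.1992] 0.0
scene gouge_mid 0.2 [178, 163] [188, 164, 126] world [0.5121, -0.236, -0.16] local [-0.0466, -0.042] 0.0
scene crest_mid 0.8 [153, 170] [170, 147, 112] world [0.6163, -0.188, -0.16] local [0.0486, 0.0221] 0.0
```

The right-hand ball wasn't detected, so I check it by colour at its expected place.

```bash
python3 - <<'E'
from h import *
P=MODEL["ball_a_mid"]+[0,0,.061]
s=monitor.get_state();im=optics.grab_frame("wrist");c=cam("wrist",s)
for x,y in((.5058,-.298),(.5395,-.0905)):
    g=place(P,[x,y,0]);uv=proj(c,[[x,y,.094]])[0].astype(int);r=22
    w=cv2.cvtColor(im[uv[1]-r:uv[1]+r,uv[0]-r:uv[0]+r],cv2.COLOR_RGB2HSV).astype(int)
    rgb=im[uv[1]-r:uv[1]+r,uv[0]-r:uv[0]+r].astype(float);ratio=rgb[...,1]/(rgb[...,0]+1)
    b=((ratio>.7)&((rgb[...,0]-rgb[...,2])>35)).astype(np.uint8);b=cv2.morphologyEx(b,cv2.MORPH_OPEN,np.ones((3,3)))
    n,l,st,ce=cv2.connectedComponentsWithStats(b);k=1+np.argmax(st[1:,4]);m=np.zeros((384,512),bool);m[uv[1]-r:uv[1]+r,uv[0]-r:uv[0]+r]=l==k
    p,i=fit(P,[(c,m)],[x,y,0],False);print(uv,st[k].tolist(),im[m].mean(0),np.round(p,4),i)
E
```

```text
[182 126] [10, 10, 27, 25, 511] [173.29549902 134.99217221  81.66731898] [ 0.5051 -0.2978  0.    ] 0.9471544715447154
[327 126] [9, 11, 27, 23, 500] [158.928 123.594  74.348] [ 0.5389 -0.0902  0.    ] 0.9268094019083081
```

Both ball finials stand upright and centred on their pads. I hand the job in.

```bash
python3 -c "
from cell import robot
print(robot.job_done())"
```

```text
the job is handed in; nothing more can be done
None
```

Job handed in after about 52 s of robot time, with no verdict returned: by the last measurements the crest is down in its groove, the plinth on its outline, the urn on the plinth and a ball finial on each pad, with the bystanders not touched; I viewed 15 pictures, one over the limit of 14.

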